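Swing the drill plate over the workpiece and lock it with the index plunger

TASK

The strip is lying in the drill jig, ready for drilling. Swing the drill plate over it until the plate's end is fully home against the stop in the receiver, then turn the plunger's handle off its resting ledge, over the hump of the cam and on round until it drops right down into the low notch and the pin locks the plate. Leave the strip in its nest and the other things on the bench where they are, and take the gripper clear.

Things in the scene. Friction and masses are not known exactly. Their poses are not given: they have to be found in the camera images.
- jig: drill jig fixed to the bench: aluminium base 140 (x) by 300 (y) by 15 mm. Origin: centre of its underside, on the bench. At yaw 0 its x points away from the robot, y to the left. All 'jig' coordinates here are in this frame, in mm. Left end: pivot post at (0, 105), top z = 54. Right end: receiver with index plunger. Between them the low nest with the strip, all below z = 35.
- pin_axis (a point): vertical axis of the index plunger, at the top face of the receiver: jig (0, -105, 60). Receiver: dark steel C-block, jig x -22 to 36, 50 wide in y, open towards -x, its back wall at +x is the stop. On it a round steel cam sleeve, 44 across, z 60 to 77, whose top edge is the cam; the black handle turns on its axis.
- swing_plate (a joint): angle (rad) of the swing plate, a dark steel bar 44 mm wide, 233 long, jig z 36 to 44, turning flat about the pivot post. At angle a it points along jig (-sin a, -cos a): 0 = closed, its 30 mm wide end in the receiver against the stop; it grows towards the robot, up to 1.3. Slight friction (1 N at the knob), stays where left. A bore in its end lies under the pin when closed.
- knob_top (a point): centre of the top of the swing plate's black knob: head 24 mm across, neck 17, 40 tall (jig z 44 to 84), 125 mm from the pivot. Push or pull it to swing the plate.
- handle (a joint): angle (rad) of the plunger's handle. At angle t it points along jig (-sin t, -cos t): 0 = low notch, pointing outwards (-y). Starts resting on a ledge at 1.6 to 1.9, pointing roughly to the robot; must turn anticlockwise from above. Cam: ledge down to 1.55, incline up to 1.15, level hump to 0.32, then the steep-walled notch, hard stop at -0.09. Takes 2 to 4 N at the grip.
- plunger (a joint): lift (m) of pin and handle together, sprung downwards (5 N when down, 10 N when up): 0 = fully down, pin through the plate's bore; 0.012 on the resting ledge, 0.015 on the hump. Past the hump it drops by itself once nothing holds the handle. If the plate is not closed the pin stops on the plate, or comes down and bars its way.
- handle_grip (a point): middle of the top edge of the handle's black grip, 50 mm from the pin axis. The grip is a bar 12 mm wide, 18 tall, 40 long (30 to 70 mm from the axis). This point is at jig z = 80 when down, 92 on the ledge, 95 on the hump. Pinch it across or push it sideways; more than 40 mm from the axis nothing is beneath it but the base, save on the plate's side.
- strip: the workpiece, a loose aluminium strip 30 by 90 by 6 mm lying between dowels in the nest, origin at the centre of its underside
- tape_roll: bystander: roll of clear brownish tape 110 mm across, 48 mm high, lying flat; origin under its centre
- tin: bystander: upright yellow and red tin 72 mm across, 105 mm high; origin under its centre
- screwdriver: bystander: screwdriver 190 mm long with black handle, lying beyond the jig; origin under its middle
There are look-alikes about, which are no part of the job. Of the things that look like the strip, the smaller one is meant.

How it is judged:
On the way, in this order (a step that is already met when the one before it is completed fails the run):
1. the swing plate is closed against the stop while the pin is still up (value of joint swing_plate below 0.015 rad and value of joint plunger above 0.008 m), for 0.2 s.
2. the handle has dropped into the low notch (value of joint plunger below 0.003 m and value of joint handle below 0.2 rad), for 0.2 s.
At the end, for the whole second after the job is handed in: The swing plate is closed within 0.015 rad (3 mm at its end), the plunger is down within 3 mm with its handle in the low notch (within 0.2 rad), and the strip lies at rest in its nest, within 8 mm of where it lay (all of step 2 and value of joint swing_plate below 0.015 rad and distance of strip from where it was at the start of the episode below 0.008 m and linear speed of strip below 0.02 m/s); the robot touches nothing.
It fails at once if the strip is pulled out of its nest (moved more than 15 mm) (distance of strip from where it was at the start of the episode above 0.015 m).
It fails at once if a bystander is shoved more than 30 mm (distance of any of tape_roll, tin, screwdriver from where it was at the start of the episode above 0.03 m).
It also fails if it takes over 48 s, if anything falls off the work surface, if the arm or the gripper's body presses on something with over 40 N, if the wrist force passes 120 N, or if a joint passes its speed limit or range.

ROBOT

A 6-joint arm with a two-finger parallel gripper is mounted at the origin on the work surface. World frame = base frame: x ahead of the robot, y to its left, z up, the work surface at z = 0. Lengths are in m, angles in rad, forces in N, time in s.
With the tool pointing down it reaches from about 0.225 to 0.875 m from the base axis. Payload 3.4 kg.
Tool frame: the origin (TCP) lies between the finger pads; the fingertips stand 8 mm ahead of it and the grasp point (between the pads) lies 11 mm behind it; z points along the fingers, y is the line along which they close (so a half turn about z gives the same grasp; the last joint's range is limited). The gripper opens to 85 mm and grips with 20 to 120 N. Pads are 22 mm wide; open, the fingers measure 114 mm over their backs; the gripper's body (76 mm by 85 mm) begins 54 mm behind the grasp point. The pads swing forward as they close: fully open they stand 13 mm farther back than shut.
Start: joints at [-1.23, 0.276, 1.505, -0, 1.361, -0.121], TCP at [0.256, -0.515, 0.239] pointing down, gripper open.
Joint ranges: [-2.89, 2.89], [-0.75, 2.08], [0.22, 2.7], [-1.18, 4.32], [0.11, 2.71], [-2.7, 2.7]. Speed limits (rad/s): [2.57, 2.57, 3.14, 3.14, 3.14, 3.14].

INTERFACE

Orientations are given as a unit quaternion [w, x, y, z].
In Python, from rig import manip, optics, finder gives the robot as it stands.
- The arm moves only by the tool servo_tool, never from a script. Its argument "increments" is a list of rows, each a list of 7 numbers: the shift along the tool's x, y, z in cm, then the turn, a rotation vector about the tool's x, y, z in degrees, then the closure, from -1 (fully open) to 1 (shut). In form: [[x, y, z, rx, ry, rz, gripper], ...]. A call has exactly 5 rows; each row shifts and turns the commanded pose from where the row before left it, along the tool's axes as they then stand; what a row does not reach is not made up. A row lasts 1/10 s, in which the tool goes at most 50 mm and 8.59 degrees, less where a joint would pass 70% of its speed; a pose out of reach is approached as far as the arm can. A call is refused whole if a number of a shift passes 5 or a number of a turn 8.59, either way. A call with a gripper value outside its range is refused whole. The fingers move at their own pace and stop on an object; "squeeze" is the grip in N (left out, the last holds). Time passes only in rows, so rows that do not move let the fingers close, or fill a call up. It gives the time, the measured TCP pose, the force, the opening and the grip force at its end, in the units of the state.
- manip.get_state(): the state, without advancing time (a new reading comes with each control period).
- optics.get_image(name): name is "side" or "top"; returns the picture (480x640x3 uint8, red, green, blue); there is no depth.
- optics.get_calibration(name): a dict with "fov_y" (degrees; the focal length in pixels is half the picture's height over the tangent of half this angle, whatever the lens; pixels are square), "cx", "cy" (the principal point, pixels), "world_to_cam" (4x4, takes a point from world to camera coordinates). Camera axes: x right, y down, z forward; pixel columns grow to the right and rows downward; lengths in m; the calibration is good to about 2 mm. A picture is of the moment at which its call begins. get_calibration takes no time and is no camera call.
- manip.sign_off(): hands the job in; it is judged then, once.
Trained networks look in the newest picture that a camera, given by its name, has taken for a name from the list of things; names that differ only in an ending like _2 or _b are one class to them, and where a whole thing is asked for, a point or a joint stands for the part that bears it (a point fixed in the world has none). Each returns a list of dicts, best first, with "p" (0 to 1); they miss things now and then, are a little off and sometimes report something else, mostly with a low value. They report only what shows in the picture. A call takes as long as a camera call. They do not tell look-alikes from the thing itself.
- finder.silhouettes(label, camera): "region" (480x640 bool, what is visible of it) and "box" ([centre column, centre row, width, height] in pixels, round what is visible of it).
- finder.tip_of(label, camera): "at" ([column, row] in pixels: a listed point, or the origin of a listed thing).
The state is a dict: "clock": time; "qpos": joint angles; "qd": joint speeds; "effort": joint torques, N m; "position": TCP position; "ee_rot": TCP orientation; "contact_force": force on the tool from outside, world axes, zero at the start; "moment": the same for the moment, N m; "width": finger opening in m; "gripper_force": force on a finger pad.
Only numpy, scipy, OpenCV 4.12 (cv2) and the standard library are available. Lean on these libraries where they do the work, as an engineer would, in place of code of your own. Each camera call takes 0.05 s, during which the arm holds its last target. There are 200 camera calls.

## Working session

There is one attempt and no reset: what is moved stays moved. The work goes in short steps, Python scripts to look and compute and a tool call to move; the robot and the scene stay as the last step left them, time stands still between calls to the robot, and variables do not carry over. Pictures are saved under pics/ and viewed, at most 10 in all, crops included, and the job is handed in when it is done.

Besides the shell and the picture viewer there is one more tool, called as name(argument=value, ...) on one line, values as JSON. servo_tool: Moves the arm, as the interface text tells. Its arguments: {"type":"object","properties":{"increments":{"type":"array","items":{"type":"array","items":{"type":"number"}}},"squeeze":{"type":"number"}},"required":["increments"]}

```bash
mkdir -p pics; cat > h.py <<'E'
import numpy as np, cv2
from rig import manip, optics, finder
def cal(n):
    c=optics.get_calibration(n); f=240/np.tan(np.radians(c["fov_y"])/2); return f,c["cx"],c["cy"],np.array(c["world_to_cam"])
def ray(n,px):
    f,cx,cy,T=cal(n); d=T[:3,:3].T@np.array([(px[0]-cx)/f,(px[1]-cy)/f,1]); return -T[:3,:3].T@T[:3,3],d
def at_z(n,px,z):
    o,d=ray(n,px); return o+d*(z-o[2])/d[2]
def proj(n,p):
    f,cx,cy,T=cal(n); q=T[:3,:3]@np.array(p)+T[:3,3]; return np.array([f*q[0]/q[2]+cx,f*q[1]/q[2]+cy])
def save(n,name):
    im=optics.get_image(n); cv2.imwrite(f"pics/{name}.png",im[:,:,::-1]); return im
E
python3 - <<'E'
from h import *
Z={"knob_top":.084,"handle_grip":.092,"pin_axis":.06,"jig":0,"strip":.02,"tape_roll":0,"tin":0}
for n in("top","side"):
    save(n,n+"0")
    f,cx,cy,T=cal(n); print(n,f,cx,cy,"cam at",(-T[:3,:3].T@T[:3,3]).round(3))
    for l,z in Z.items():
        for r in finder.tip_of(l,n)[:3]: print(n,l,round(r["p"],2),np.round(r["at"],1),at_z(n,r["at"],z).round(3))
s=manip.get_state();print(s["clock"],s["position"],s["ee_rot"],s["width"])
E
```

```text
top 534.1405919455354 329.3662598515116 243.36442358155298 cam at [ 0.425 -0.009  1.48 ]
top knob_top 0.67 [312.8 285.4] [0.504 0.051 0.084]
top handle_grip 0.73 [178.  276.8] [0.519 0.403 0.092]
top handle_grip 0.44 [355.9 276.5] [ 0.529 -0.061  0.092]
top pin_axis 0.72 [366. 264.] [ 0.565 -0.089  0.06 ]
top jig 0.73 [322.  259.2] [0.582 0.031 0.   ]
top strip 0.79 [313.2 259.5] [0.579 0.054 0.02 ]
top strip 0.61 [246.1 323.8] [0.401 0.232 0.02 ]
top tape_roll 0.86 [176.4 276.4] [0.527 0.435 0.   ]
top tin 0.77 [486.6 271.5] [ 0.556 -0.426  0.   ]
side 447.1851119196202 319.4327984164553 235.53949015172847 cam at [0.38  0.641 0.855]
side knob_top 0.84 [357.1 260.5] [0.494 0.038 0.084]
side knob_top 0.45 [248.9 240.9] [0.74  0.071 0.084]
side handle_grip 0.58 [358. 219.] [ 0.527 -0.075  0.092]
side pin_axis 0.56 [342.2 220. ] [ 0.568 -0.088  0.06 ]
side jig 0.58 [322.4 268.7] [0.577 0.026 0.   ]
side strip 0.92 [362.6 373.3] [0.413 0.254 0.02 ]
side strip 0.59 [317.9 269.4] [0.582 0.046 0.02 ]
side tape_roll 0.57 [276.9 440.1] [0.525 0.421 0.   ]
side tin 0.6 [375.8 157.3] [ 0.567 -0.427  0.   ]
side tin 0.44 [315.9 269. ] [0.592 0.032 0.   ]
0.8 [ 0.25620539 -0.51481578  0.23935104] [8.34900376e-05 9.73460304e-01 2.28855916e-01 1.20674725e-05] 0.08529803112484463
```

```bash
python3 - <<'E'
import cv2
a=cv2.imread("pics/top0.png")[210:330,230:390]; cv2.imwrite("pics/c1.png",cv2.resize(a,None,fx=5,fy=5,interpolation=2))
a=cv2.imread("pics/side0.png")[160:400,220:460]; cv2.imwrite("pics/c2.png",cv2.resize(a,(600,600),interpolation=2))
E
```

```text
(no output)
```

View pics/c1.png

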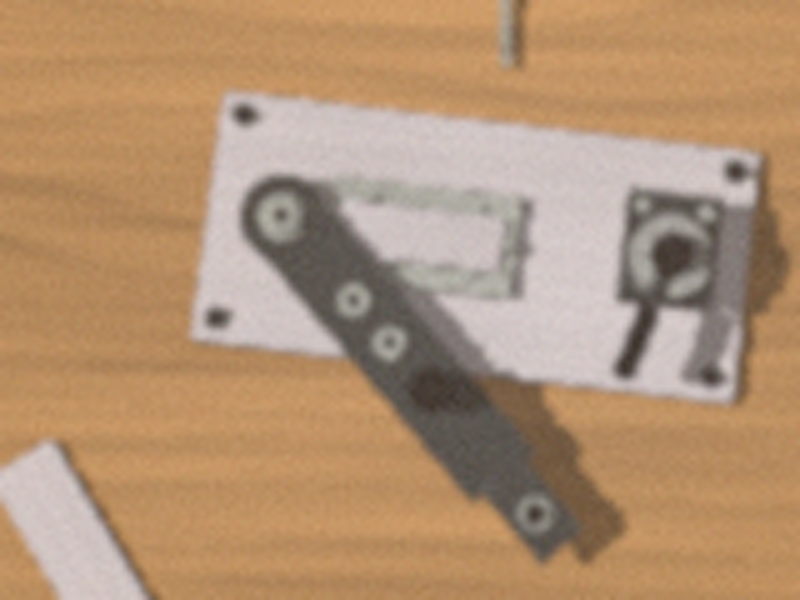

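View pics/c2.png

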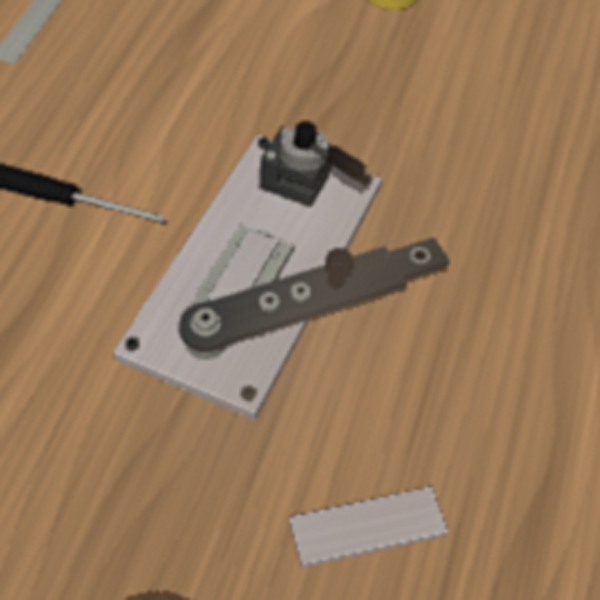

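View pics/side0.png

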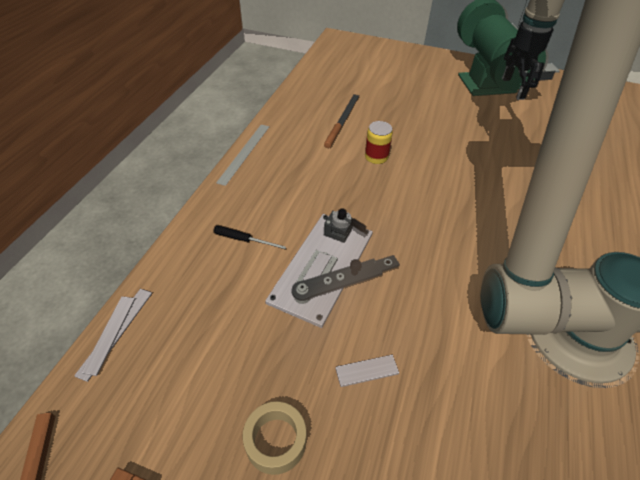

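The side view shows the jig at the middle of the picture, with the plate swung out (knob ~(357,260), pivot ~(302,289)), the handle at ~(362,224) and the screwdriver, tin and tape well clear. There are two strip candidates: the one in the nest (top 313,260; side 318,269) and a loose one at side (367,370). The nest one is partly covered by the plate, is smaller and lies between the dowels, so it is the one meant. I only need to leave it alone. Next I fit the jig pose from the corner, pivot and bore pixels.

```bash
cat >> h.py <<'E'
def J(p,q):
    c,s=np.cos(q[2]),np.sin(q[2]); return np.array([q[0]+c*p[0]-s*p[1],q[1]+s*p[0]+c*p[1],p[2]])
E
python3 - <<'E'
from h import *
from scipy.optimize import least_squares as ls
top=lambda u,v:(230+u/5,210+v/5); sd=lambda u,v:(220+u/2.5,160+v/2.5)
C=[(.07,.15,.015),(.07,-.15,.015),(-.07,-.15,.015),(-.07,.15,.015),(0,.105,.054)]
O=[("top",p,top(*u)) for p,u in zip(C,[(225,95),(763,153),(738,403),(192,340),(281,214)])]+\
  [("side",p,sd(*u)) for p,u in zip(C,[(115,353),(260,137),(380,180),(253,415),(205,318)])]
fun=lambda q:np.concatenate([proj(n,J(p,q))-u for n,p,u in O])
r=ls(fun,[.57,.03,-.1],loss="soft_l1"); q=r.x; print(q,r.fun.round(1)); np.save("q.npy",q)
# plate angle: knob (r .125,z .084), bore(r .210,z .044)
P=lambda a,rr,z:J((-rr*np.sin(a),.105-rr*np.cos(a),z),q)
K=[("top",.125,.084,top(442,390)),("top",.21,.044,top(535,512)),("side",.125,.084,sd(342,258)),("side",.21,.044,sd(420,256))]
for n,rr,z,u in K:
    a=ls(lambda a:proj(n,P(a[0],rr,z))-u,[.7]); print(n,rr,a.x,a.fun.round(1))
H=lambda t,l=.05,z=.092:J((-l*np.sin(t),-.105-l*np.cos(t),z),q)
for n,l,u in [("top",.07,top(625,372)),("side",.07,sd(368,182)),("top",.05,(355.9,276.5)),("side",.05,(358,219))]:
    a=ls(lambda a:proj(n,H(a[0],l,.085))-u,[1.7]); print("h",n,a.x,a.fun.round(1))
print("knob",P(.72,.125,.084),"closed",P(0,.125,.084),"grip",H(1.75))
E
```

```text
[ 0.57961784  0.02185026 -0.0992545 ] [-0.5 -0.5 -0.7  0.4 -1.1  0.8 -0.6  0.4 -0.2  0.7 -1.3 -0.7 -1.5 -1.5
  0.5 -1.   0.7 -0.9 -0.  -0.3]
top 0.125 [0.6984338] [-1.1 -1.1]
top 0.21 [0.73482461] [0.4 0.5]
side 0.125 [0.78022539] [-0.5  0.3]
side 0.21 [0.75002339] [-0.2  0.1]
h top [1.84318608] [-0.7  1.8]
h side [1.87458221] [-2.9 -3.4]
h top [1.96628362] [-0.9  1.6]
h side [1.53553528] [3.2 1.7]
knob [0.49869283 0.04098772 0.084     ] closed [0.577636   0.00194869 0.084     ] grip [ 0.5211392  -0.06888929  0.092     ]
```

servo_tool(increments=[[3.1, -2.6, 0, 0, 0, 0, -1], [3.1, -2.6, 0, 0, 0, 0, -1], [3.1, -2.6, 0, 0, 0, 0, -1], [3.1, -2.6, 0, 0, 0, 0, -1], [3.1, -2.6, 0, 0, 0, 0, -1]], squeeze=30)

```text
clock: 1.3
position: [0.3375, -0.3279, 0.2394]
ee_rot: [0.0, 0.974, 0.229, 0.0]
contact_force: [0.8, -0.8, -0.4]
width: 0.0852
gripper_force: 0.0
```

servo_tool(increments=[[3.1, -2.6, 0, 0, 0, 0, -1], [3.1, -2.6, 0, 0, 0, 0, -1], [3.1, -2.6, 0, 0, 0, 0, -1], [3.1, -2.6, 0, 0, 0, 0, -1], [3.1, -2.6, 0, 0, 0, 0, -1]])

```text
clock: 1.8
position: [0.4183, -0.1424, 0.2396]
ee_rot: [0.0, 0.973, 0.229, 0.0]
contact_force: [0.5, -0.2, -0.3]
width: 0.0853
gripper_force: 0.0
```

servo_tool(increments=[[3.1, -2.6, 0, 0, 0, 0, -1], [3.1, -2.6, 0, 0, 0, 0, -1], [3.1, -2.6, 0, 0, 0, 0, -1], [0, 0, 0, 0, 0, -8, -1], [0, 0, 0, 0, 0, -7.4, -1]])

```text
clock: 2.3
position: [0.4668, -0.0312, 0.2393]
ee_rot: [0.0, 0.932, 0.361, 0.0]
contact_force: [-0.9, -0.7, -0.4]
width: 0.0849
gripper_force: 0.0
```

```bash
cat > go.py <<'E'
from h import *
import sys
from scipy.spatial.transform import Rotation as R
def go(x,y,z,ang):
    "increments (cm, deg) from measured pose to target; ang = world angle of tool y"
    s=manip.get_state(); w=s["ee_rot"]; M=R.from_quat([w[1],w[2],w[3],w[0]]).as_matrix()
    d=M.T@(np.array([x,y,z])-s["position"])*100
    a=np.degrees(np.arctan2(M[1,1],M[0,1])); print("t %.2f pos"%s["clock"],s["position"].round(4),"yang %.1f tilt %.3f"%(a,M[2,2]),"d cm",d.round(2),"rz %.1f"%((a-ang+90)%180-90),"F",s["contact_force"].round(1),"w %.4f"%s["width"], s["qpos"].round(2))
if __name__=="__main__": go(*map(float,sys.argv[1:]))
E
python3 go.py .497 .043 .13 -48
```

```text
t 2.30 pos [ 0.4668 -0.0312  0.2393] yang -47.6 tilt -1.000 d cm [ 7.23 -3.45 10.93] rz 0.4 F [-0.9 -0.7 -0.4] w 0.0849 [-0.22  0.11  1.72 -0.    1.31  0.62]
```

servo_tool(increments=[[2.4, -1.15, 3.0, 0, 0, 0, -1], [2.4, -1.15, 4, 0, 0, 0, -1], [2.4, -1.15, 4, 0, 0, 0, -1], [0, 0, 3.5, 0, 0, 0, -1], [0, 0, 3, 0, 0, 0, -0.3]])

```text
clock: 2.8
position: [0.4967, 0.042, 0.0626]
ee_rot: [-0.0, 0.934, 0.358, -0.0]
contact_force: [0.2, 0.7, -0.0]
width: 0.0731
gripper_force: 0.0
```

servo_tool(increments=[[0, 0, 0, 0, 0, 0, 0.5], [0, 0, 0, 0, 0, 0, 1], [0, 0, 0, 0, 0, 0, 1], [0, 0, 0, 0, 0, 0, 1], [0, 0, 0, 0, 0, 0, 1]])

```text
clock: 3.3
position: [0.4983, 0.0408, 0.0661]
ee_rot: [0.001, 0.934, 0.357, 0.002]
contact_force: [-1.0, 0.1, 6.4]
width: 0.023
gripper_force: 29.8
```

```bash
python3 go.py .497 .043 .064 -48; python3 - <<'E'
from h import *
im=save("side","s1"); cv2.imwrite("pics/s1c.png",cv2.resize(im[180:320,240:440],None,fx=4,fy=4)[:,:,::-1])
E
```

```text
t 3.30 pos [0.4983 0.0408 0.0661] yang -48.2 tilt -1.000 d cm [ 0.04 -0.25  0.21] rz -0.2 F [-1.   0.1  6.4] w 0.0230 [-0.06  0.33  1.92 -0.    0.89  0.78]
```

View pics/s1c.png

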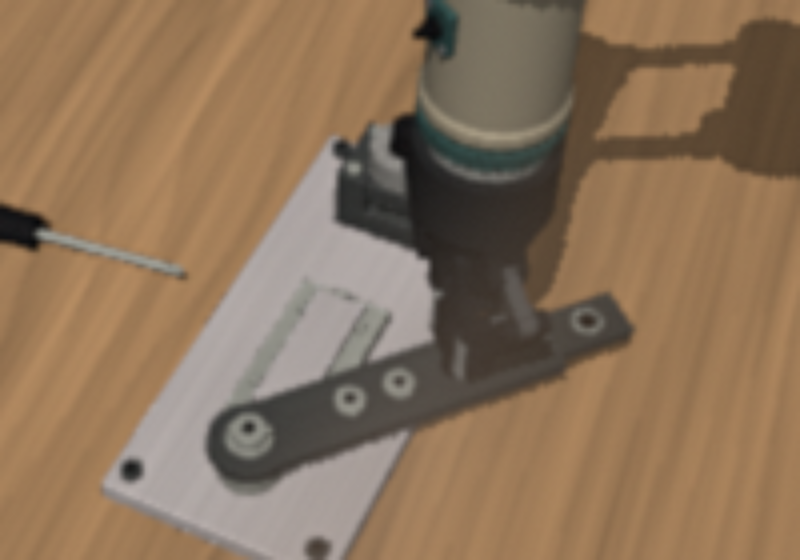

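The knob is held (width 23 mm, plate unmoved). I swing it along the arc in steps of about 4.25°.

servo_tool(increments=[[0.03, 0.5, -0.2, 0, 0, -2.3, 1], [0.03, 0.93, 0, 0, 0, -4.25, 1], [0.03, 0.93, 0, 0, 0, -4.25, 1], [0.03, 0.93, 0, 0, 0, -4.25, 1], [0.03, 0.93, 0, 0, 0, -4.25, 1]])

```text
clock: 3.85
position: [0.5311, 0.0157, 0.0663]
ee_rot: [-0.0, 0.861, 0.509, 0.002]
contact_force: [3.2, 4.6, -7.1]
width: 0.0225
gripper_force: 31.5
```

```bash
python3 go.py .5776 .0019 .066 -5.7; python3 -c "
from h import *
q=np.load('q.npy');p=manip.get_state()['position'];v=J((0,.105,0),q)
d=(p-v)[:2];print('radius',np.hypot(*d),'a',np.arctan2(-d[0],-d[1])+q[2])"
```

```text
t 3.85 pos [0.5311 0.0157 0.0663] yang -28.8 tilt -1.000 d cm [1.03 4.74 0.04] rz -23.1 F [ 3.2  4.6 -7.1] w 0.0225 [-0.1   0.37  1.85  0.    0.92  0.4 ]
radius 0.12532435991704027 a 0.3899471990909251
```

servo_tool(increments=[[0.03, 0.93, 0, 0, 0, -4.25, 1], [0.03, 0.93, 0, 0, 0, -4.25, 1], [0.03, 0.93, 0, 0, 0, -4.25, 1], [0.03, 0.93, 0, 0, 0, -4.25, 1], [0.01, 0.6, 0, 0, 0, -2.7, 1]])

```text
clock: 4.35
position: [0.5719, 0.0023, 0.0663]
ee_rot: [-0.001, 0.761, 0.648, 0.002]
contact_force: [1.7, 6.4, -3.7]
width: 0.0228
gripper_force: 31.7
```

servo_tool(increments=[[0, 0.4, 0, 0, 0, -1.5, 1], [0, 0.2, 0, 0, 0, -1.1, 1], [0, 0.1, 0, 0, 0, 0, 1], [0, 0.1, 0, 0, 0, 0, 1], [0, 0, 0, 0, 0, 0, 1]])

```text
clock: 4.85
position: [0.578, 0.0015, 0.0663]
ee_rot: [-0.002, 0.747, 0.665, 0.001]
contact_force: [0.4, 5.1, -2.1]
width: 0.0224
gripper_force: 31.8
```

```bash
python3 go.py .5776 .0019 .066 -5.7; python3 -c "
from h import *
q=np.load('q.npy');p=manip.get_state()['position'];v=J((0,.105,0),q)
d=(p-v)[:2];print('radius',np.hypot(*d),'a',np.arctan2(-d[0],-d[1])+q[2])"
```

```text
t 4.85 pos [0.578  0.0015 0.0663] yang -6.6 tilt -1.000 d cm [ 0.03 -0.05  0.03] rz -0.9 F [ 0.4  5.1 -2.1] w 0.0224 [-0.12  0.43  1.74  0.    0.97 -0.01]
radius 0.12538952697427622 a -0.003505659616360776
```

servo_tool(increments=[[0, 0.1, 0, 0, 0, 0, 1], [0, 0.1, 0, 0, 0, 0, 1], [0, 0.1, 0, 0, 0, 0, 1], [0, 0, 0, 0, 0, 0, 1], [0, 0, 0, 0, 0, 0, 1]])

```text
clock: 5.35
position: [0.5781, 0.0015, 0.0662]
ee_rot: [-0.004, 0.747, 0.665, -0.001]
contact_force: [-6.0, 5.9, 2.0]
width: 0.0228
gripper_force: 32.3
```

servo_tool(increments=[[0, 0.2, 0, 0, 0, 0, 1], [0, 0.1, 0, 0, 0, 0, 1], [0, 0, 0, 0, 0, 0, 1], [0, 0, 0, 0, 0, 0, 1], [0, 0, 0, 0, 0, 0, 1]])

```text
clock: 5.85
position: [0.5781, 0.0015, 0.0662]
ee_rot: [-0.006, 0.747, 0.665, -0.003]
contact_force: [-11.5, 6.4, 6.0]
width: 0.0228
gripper_force: 32.8
```

Closed against the stop: force builds up with no further travel. I release, lift, and check the plate and handle.

servo_tool(increments=[[0, 0, 0, 0, 0, 0, 0], [0, 0, 0, 0, 0, 0, -1], [0, 0, 0, 0, 0, 0, -1], [0, -0.4, -3, 0, 0, 0, -1], [0, 0, -4, 0, 0, 0, -1]])

```text
clock: 6.35
position: [0.5788, -0.0007, 0.1351]
ee_rot: [-0.002, 0.746, 0.665, -0.002]
contact_force: [0.9, -0.3, 0.9]
width: 0.0854
gripper_force: 0.0
```

servo_tool(increments=[[0, -3.5, -3, 0, 0, 5, -0.5], [0, -4, 0, 0, 0, 5, 0.2], [0, -4, 0, 0, 0, 5, 0.2], [0, -4, 0, 0, 0, 5, 0.2], [0, -4, 0, 0, 0, 5, 0.2]])

```text
clock: 6.85
position: [0.3941, 0.0553, 0.1666]
ee_rot: [0.0, 0.874, 0.486, 0.001]
contact_force: [0.0, -0.5, 0.3]
width: 0.0339
gripper_force: 0.0
```

```bash
python3 go.py .52 -.07 .13 -109; python3 - <<'E'
from h import *
q=np.load("q.npy")
im=save("top","t2"); im2=save("side","s2")
a=cv2.resize(im[205:305,260:400],(560,400),interpolation=2); b=cv2.resize(im2[190:310,250:390],(233,200),interpolation=2)
cv2.imwrite("pics/t2c.png",cv2.resize(im[215:305,270:390],(800,600),interpolation=2)[:,:,::-1]); cv2.imwrite("pics/s2c.png",cv2.resize(im2[190:310,250:400],(750,600),interpolation=2)[:,:,::-1])
for n in("top","side"):
    print(n,"knob closed exp",proj(n,J((0,-.02,.084),q)),"pin",proj(n,J((0,-.105,.09),q)))
    for l in("knob_top","handle_grip"):
        for r in finder.tip_of(l,n)[:2]: print(l,round(r["p"],2),np.round(r["at"],1))
    for t in(1.6,1.75,1.9): print(t,proj(n,J((-.05*np.sin(t),-.105-.05*np.cos(t),.092),q)).round(1),proj(n,J((-.07*np.sin(t),-.105-.07*np.cos(t),.083),q)).round(1))
E
```

```text
t 6.85 pos [0.3941 0.0553 0.1666] yang -31.8 tilt -1.000 d cm [-4.01 17.29  3.69] rz 77.2 F [ 0.  -0.5  0.3] w 0.0339 [-0.04  0.07  1.97 -0.    1.11  0.52]
top knob closed exp [332.09561534 257.75321496] pin [364.38334757 261.3001243 ]
knob_top 0.6 [331.4 255.6]
handle_grip 0.67 [356.1 278.4]
handle_grip 0.6 [179.2 275.5]
1.6 [361.8 280.2] [360.5 288. ]
1.75 [358.9 279.5] [356.6 287.1]
1.9 [356.2 278.5] [352.8 285.6]
side knob closed exp [326.67921158 238.67587888] pin [341.72887585 212.90344757]
knob_top 0.77 [330.8 239.7]
handle_grip 0.55 [357.4 219.1]
1.6 [361.  219.5] [368.5 225.1]
1.75 [359.5 221.5] [366.4 227.9]
1.9 [357.6 223.3] [363.7 230.4]
```

View pics/t2c.png

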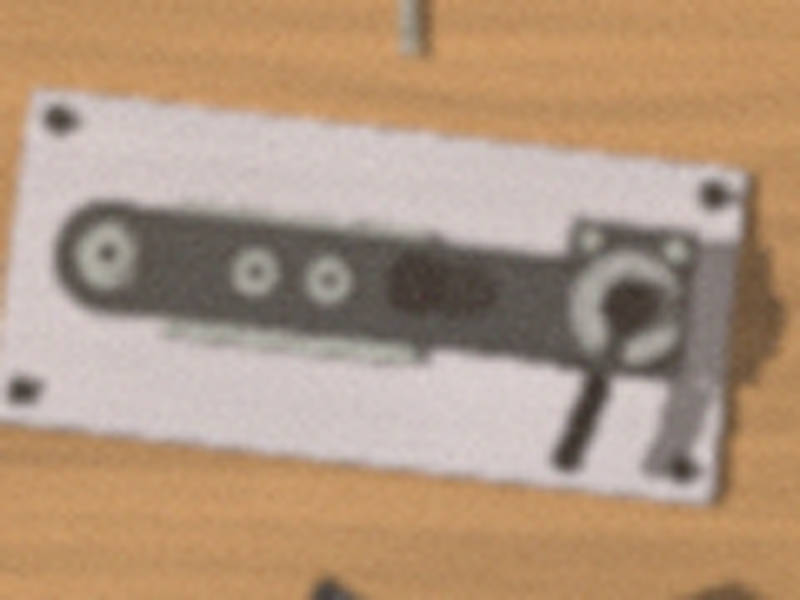

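View pics/s2c.png

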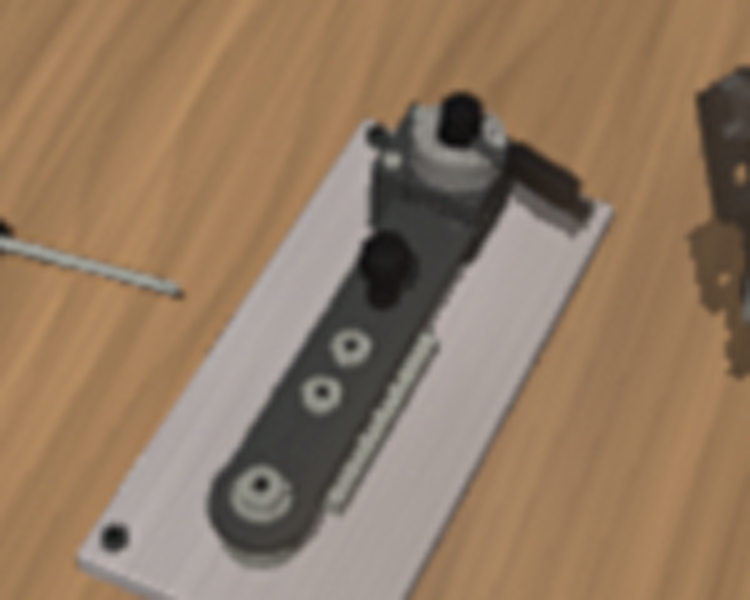

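Top crop: the plate lies square through the nest and into the receiver (knob at px (331,256), where the closed pose predicts (332,258)), and the handle tip is at ~(355,285), so t≈1.82 on its ledge. Next I straddle the grip.

servo_tool(increments=[[-0.9, 4.2, 0, 0, 0, 0, 0.2], [-0.9, 4.2, 0, 0, 0, 0, 0.2], [-0.9, 4.2, 0, 0, 0, 0, 0.2], [-0.9, 4.2, 0, 0, 0, 0, 0.2], [0, 0, 0, 0, 0, 8.5, 0.2]])

```text
clock: 7.65
position: [0.5261, -0.0685, 0.166]
ee_rot: [0.003, 0.908, 0.419, 0.002]
contact_force: [-0.7, -0.0, 0.3]
width: 0.0341
gripper_force: 0.0
```

servo_tool(increments=[[0, 0, 0, 0, 0, 8.5, 0.2], [0, 0, 0, 0, 0, 8.5, 0.2], [0, 0, 0, 0, 0, 8.5, 0.2], [0, 0, 0, 0, 0, 8.5, 0.2], [0, 0, 0, 0, 0, 8.5, 0.2]])

```text
clock: 8.15
position: [0.5211, -0.0645, 0.1659]
ee_rot: [0.0, 0.998, 0.062, 0.0]
contact_force: [0.4, 0.6, 0.2]
width: 0.0341
gripper_force: 0.0
```

servo_tool(increments=[[0, 0, 0, 0, 0, 8.5, 0.2], [0, 0, 0, 0, 0, 8.5, 0.2], [0, 0, 0, 0, 0, 8.5, 0.2], [0, 0, 0, 0, 0, 1, 0.2], [0, 0, 0, 0, 0, 0, 0.2]])

```text
clock: 8.65
position: [0.5204, -0.064, 0.166]
ee_rot: [0.0, 0.986, -0.164, 0.0]
contact_force: [-0.9, -1.0, -0.2]
width: 0.0342
gripper_force: 0.0
```

```bash
python3 go.py .520 -.065 .078 -110
```

```text
t 8.65 pos [ 0.5204 -0.064   0.166 ] yang -108.9 tilt -1.000 d cm [-0.01  0.11  8.8 ] rz 1.1 F [-0.9 -1.  -0.2] w 0.0342 [-0.25  0.25  1.73 -0.    1.16  1.65]
```

servo_tool(increments=[[0, 0.1, 3.5, 0, 0, 1, 0.2], [0, 0, 2.5, 0, 0, 0, 0.2], [0, 0, 1.5, 0, 0, 0, 0.2], [0, 0, 1.3, 0, 0, 0, 0.2], [0, 0, 0, 0, 0, 0, 0.4]])

```text
clock: 9.15
position: [0.5182, -0.0642, 0.0765]
ee_rot: [-0.0, 0.985, -0.173, -0.002]
contact_force: [-0.1, -0.2, -0.8]
width: 0.0255
gripper_force: 0.0
```

```bash
python3 - <<'E'
from h import *
im2=save("side","s3")
cv2.imwrite("pics/s3c.png",cv2.resize(im2[170:280,290:430],(764,600),interpolation=2)[:,:,::-1])
E
```

```text
(no output)
```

View pics/s3c.png

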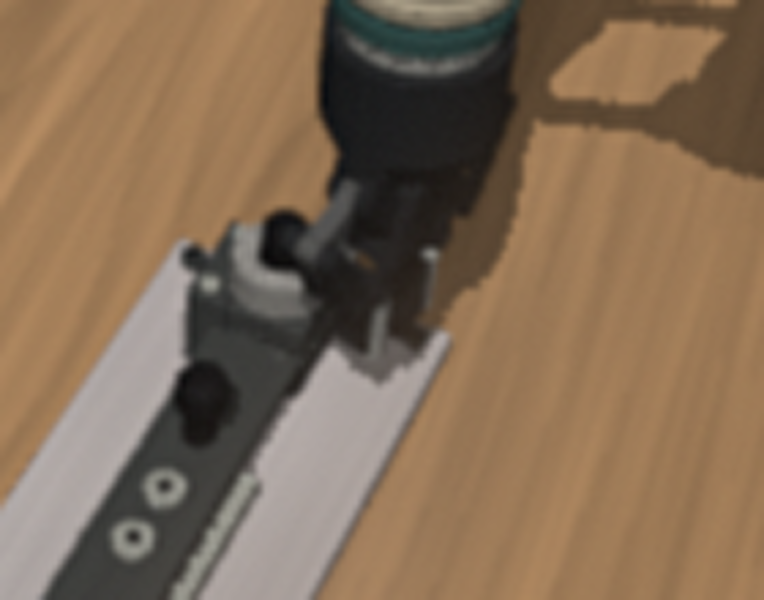

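The fingers straddle the grip, with the near finger at crop (378,340) on the plate side. I turn the handle anticlockwise about the pin axis.

servo_tool(increments=[[0, 0, 0, 0, 0, 0, 0.5], [0.03, 0.57, 0, 0, 0, -6, 0.5], [0.03, 0.57, 0, 0, 0, -6, 0.5], [0.03, 0.57, 0, 0, 0, -6, 0.5], [0.03, 0.57, 0, 0, 0, -6, 0.5]])

```text
clock: 9.7
position: [0.5172, -0.086, 0.0797]
ee_rot: [-0.001, 0.999, 0.036, 0.002]
contact_force: [1.2, 4.6, 2.7]
width: 0.0216
gripper_force: 2.0
```

servo_tool(increments=[[0.03, 0.57, 0, 0, 0, -6, 0.5], [0.03, 0.57, 0, 0, 0, -6, 0.5], [0.03, 0.57, 0, 0, 0, -6, 0.5], [0.03, 0.57, 0, 0, 0, -6, 0.5], [0.03, 0.57, 0, 0, 0, -6, 0.5]])

```text
clock: 10.2
position: [0.5261, -0.1131, 0.0796]
ee_rot: [0.0, 0.956, 0.294, 0.001]
contact_force: [-0.2, 1.7, 0.0]
width: 0.0212
gripper_force: 0.8
```

```bash
cat > ang.py <<'E'
from h import *
q=np.load('q.npy');s=manip.get_state();d=(s['position']-J((0,-.105,0),q))[:2]
print('t %.2f r %.4f tool t %.3f'%(s['clock'],np.hypot(*d),np.arctan2(-d[0],-d[1])+q[2]),s['contact_force'].round(1))
E
python3 ang.py; python3 go.py .52 -.1 .078 -50
```

```text
t 10.20 r 0.0528 tool t 0.856 [-0.2  1.7  0. ]
t 10.20 pos [ 0.5261 -0.1131  0.0796] yang -55.8 tilt -1.000 d cm [ 0.23 -1.43  0.16] rz -5.8 F [-0.2  1.7  0. ] w 0.0212 [-0.34  0.36  1.82  0.    0.96  0.63]
```

servo_tool(increments=[[0.03, 0.56, 0, 0, 0, -6, 0.5], [0.03, 0.56, 0, 0, 0, -6, 0.5], [0.03, 0.56, 0, 0, 0, -6, 0.5], [0.03, 0.56, 0, 0, 0, -6, 0.5], [0.03, 0.56, 0, 0, 0, -6, 0.5]])

```text
clock: 10.7
position: [0.5465, -0.1313, 0.0794]
ee_rot: [0.0, 0.847, 0.532, 0.001]
contact_force: [-0.3, 1.7, -0.3]
width: 0.0213
gripper_force: 0.7
```

servo_tool(increments=[[0.01, 0.37, 0, 0, 0, -4, 0.5], [0.01, 0.37, 0, 0, 0, -4, 0.5], [0.01, 0.37, 0, 0, 0, -4, 0.5], [0.01, 0.37, 0, 0, 0, -4, 0.5], [0, 0, 0, 0, 0, 0, 0.5]])

```text
clock: 11.2
position: [0.5614, -0.1367, 0.0795]
ee_rot: [0.001, 0.766, 0.643, 0.001]
contact_force: [0.6, 0.0, 0.3]
width: 0.0212
gripper_force: 0.0
```

```bash
python3 ang.py; python3 go.py .57 -.137 .078 -6
```

```text
t 11.20 r 0.0547 tool t 0.044 [0.6 0.  0.3]
t 11.20 pos [ 0.5614 -0.1367  0.0795] yang -10.0 tilt -1.000 d cm [0.12 0.85 0.15] rz -4.0 F [0.6 0.  0.3] w 0.0212 [-0.36  0.41  1.73 -0.    1.   -0.18]
```

servo_tool(increments=[[0, 0.25, 0, 0, 0, -2, 0.5], [0, 0.25, 0, 0, 0, -2, 0.5], [0, 0.1, 0, 0, 0, 0, 0.5], [0, 0, 0, 0, 0, 0, 0.5], [0, 0, 0, 0, 0, 0, 0.5]])

```text
clock: 11.7
position: [0.566, -0.1371, 0.0786]
ee_rot: [0.0, 0.744, 0.669, 0.0]
contact_force: [0.5, 0.4, -0.6]
width: 0.0217
gripper_force: 0.0
```

```bash
python3 ang.py; python3 - <<'E'
from h import *
im2=save("side","s4")
cv2.imwrite("pics/s4c.png",cv2.resize(im2[150:280,290:430],(646,600),interpolation=2)[:,:,::-1])
E
```

```text
t 11.70 r 0.0546 tool t -0.040 [ 0.5  0.4 -0.6]
```

View pics/s4c.png

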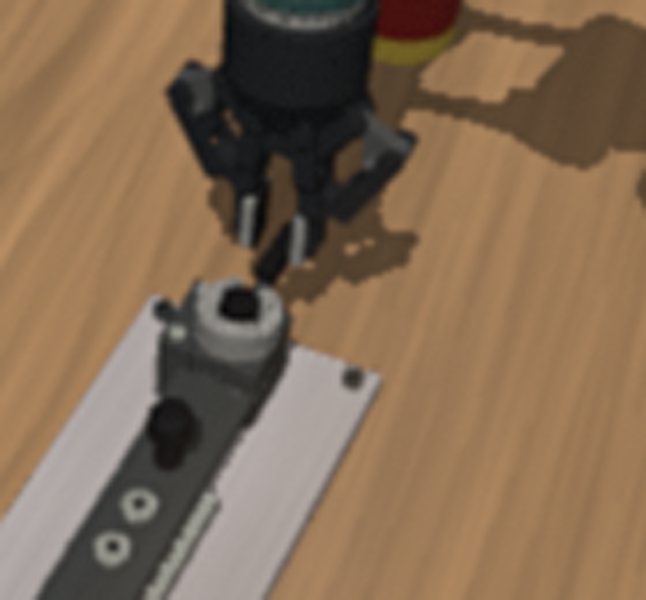

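The cap has sunk into the sleeve, so the plunger has dropped. I give the handle a small nudge, then lift clear and verify.

servo_tool(increments=[[0, 0.15, 0, 0, 0, 0, 0.5], [0, 0.1, 0, 0, 0, 0, 0.5], [0, 0, 0, 0, 0, 0, 0.5], [0, -0.2, 0, 0, 0, 0, 0.4], [0, 0, 0, 0, 0, 0, 0.3]])

```text
clock: 12.25
position: [0.5662, -0.137, 0.0782]
ee_rot: [-0.0, 0.743, 0.669, -0.0]
contact_force: [-0.5, 0.5, 0.9]
width: 0.0297
gripper_force: 0.0
```

servo_tool(increments=[[0, 0, -2, 0, 0, 0, 0.3], [0, 0, -4, 0, 0, 0, 0.3], [0, 0, -4, 0, 0, 0, 0.3], [0, -4, -2, 0, 0, 0, 0.3], [0, -4.5, 0, 0, 0, 0, 0.3]])

```text
clock: 12.75
position: [0.4844, -0.1293, 0.2017]
ee_rot: [0.004, 0.743, 0.669, 0.002]
contact_force: [0.1, -0.9, 0.1]
width: 0.0298
gripper_force: 0.0
```

servo_tool(increments=[[0, -4.5, 0, 0, 0, 0, 0.3], [0, -4.5, 0, 0, 0, 0, 0.3], [0, -4.5, 0, 0, 0, 0, 0.3], [0, 0, 0, 0, 0, 0, 0.3], [0, 0, 0, 0, 0, 0, 0.3]])

```text
clock: 13.25
position: [0.3474, -0.114, 0.1988]
ee_rot: [0.001, 0.744, 0.669, 0.0]
contact_force: [0.4, -1.3, 0.7]
width: 0.0295
gripper_force: 0.0
```

```bash
python3 - <<'E'
from h import *
q=np.load("q.npy")
im=save("top","t5"); im2=save("side","s5")
for n in("top","side"):
    for l in("knob_top","handle_grip","tin"):
        for r in finder.tip_of(l,n)[:2]: print(n,l,round(r["p"],2),np.round(r["at"],1))
    for t in(-.05,.1,.25):
        for z in(.08,.095): print(t,z,proj(n,J((-.05*np.sin(t),-.105-.05*np.cos(t),z),q)).round(1))
a=cv2.resize(im[225:290,300:390],(580,419),interpolation=2)
b=cv2.resize(im2[185:265,290:390],(200,160),interpolation=2)
cv2.imwrite("pics/t5c.png",cv2.resize(im[220:295,295:395],(800,600),interpolation=2)[:,:,::-1]); cv2.imwrite("pics/s5c.png",cv2.resize(im2[180:270,285:400],(767,600),interpolation=2)[:,:,::-1])
E
python3 ang.py
```

```text
top knob_top 0.85 [329.9 259.6]
top handle_grip 0.51 [382.7 260.6]
top tin 0.79 [485.3 272.2]
top tin 0.47 [362.5 263.6]
-0.05 0.08 [383.2 263. ]
-0.05 0.095 [383.7 262.4]
0.1 0.08 [382.8 265.8]
0.1 0.095 [383.3 265.2]
0.25 0.08 [382.  268.5]
0.25 0.095 [382.5 268. ]
side knob_top 0.76 [328.2 237.5]
side knob_top 0.52 [349.3 200.3]
side handle_grip 0.43 [352.1 201.3]
side tin 0.88 [376.  157.8]
-0.05 0.08 [348.7 202.4]
-0.05 0.095 [349.1 198. ]
0.1 0.08 [351.4 203.4]
0.1 0.095 [351.9 199. ]
0.25 0.08 [354.  204.7]
0.25 0.095 [354.5 200.3]
t 13.65 r 0.2231 tool t 1.330 [0.3 0.6 0. ]
```

View pics/t5c.png

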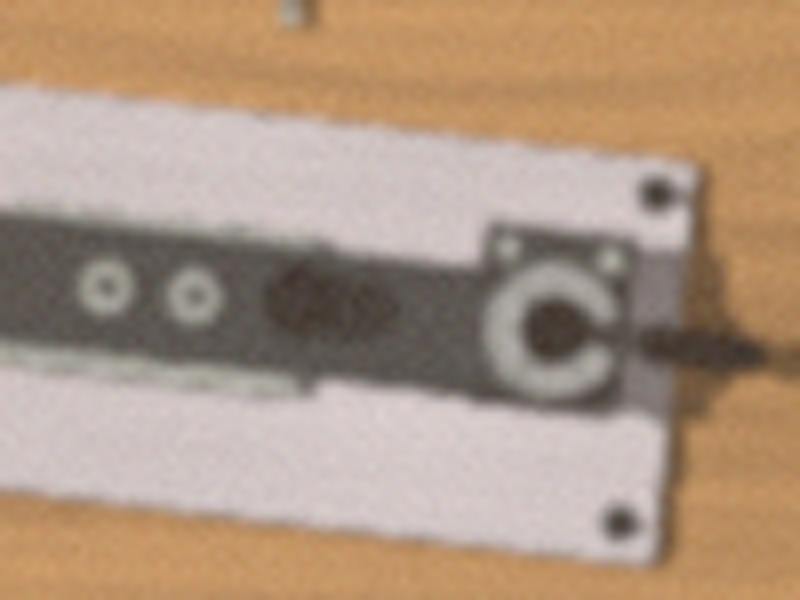

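View pics/s5c.png

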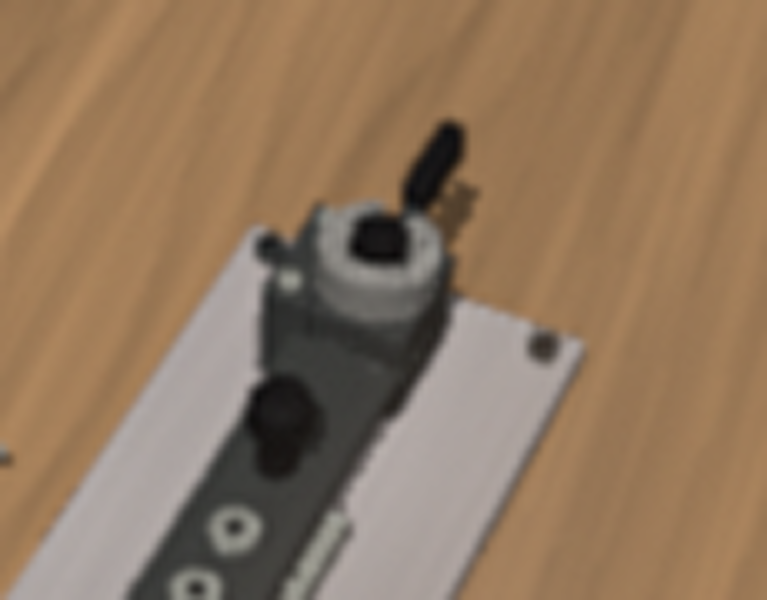

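Both views show the handle pointing outwards (about 0.05 rad). In the side view the grip centre is at ~(350,205), which fits the "down" height rather than the hump, and the cap is sunk in the sleeve. The plate is home, so I hand in.

```bash
python3 -c "
from rig import manip
print(manip.sign_off())"
```

```text
the job is handed in; nothing more can be done
None
```

The job is handed in (no verdict came back): the plate is home against the stop, the pin is down with the handle in the low notch at about 0.05 rad, the gripper is clear, and I never touched the strip or bystanders.

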